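# Lay the block plane on its side against the ledge

## Task

The block plane has been left standing on its sole, which spoils the blade. Push it over onto its side, tipping its top away from the wooden ledge so that its sole faces the ledge, then push it along the bench until the sole lies flat against the ledge's long face and does not stick out past its ends. Only push it with the fingers, never lift or carry it, and leave the other things on the bench as they stand.

Things in the scene. Friction and masses are not known exactly. Their poses are not given: they have to be found in the camera images.
- plane: loose block plane (small hand plane, about 0.68 kg): blue-grey metal, red lever on top, brass knob at one end; starts standing on its sole. Origin: centre of the sole's underside. Own x: across, 42 mm (+-21); own y: along, 160 mm (+-80), knob end at -80; own z: out of the sole to the top, 57 mm. On its side it is 42 mm high. The red lever slants up from the knob, highest near own y = +35.
- ledge: straight pale wood batten screwed to the bench, fixed. 24 mm deep (own x), 300 mm long (own y), 18 mm high. Origin: centre of its underside. The long face that looks to the robot's side is at own x = -12 mm; the plane starts on that side, 11 to 15 cm from the ledge's middle line, roughly parallel to it and near its middle.
- plane_sole (a point): the plane's own origin, centre of its underside. Sole plate 7 mm thick; cheeks at own x +-17 to +-21, up to own z = 35 mm; knob at own y = -71 to -49 mm, up to own z = 28 mm.
- plane_top (a point): point 57 mm along the plane's own z from plane_sole, level with its top. The red lever is 30 mm wide (own x +-15), own y = -31 to +39. Pushed sideways near its top the plane tips over its far lower edge rather than slides; the near cheek's rim swings up by about 20 mm, so follow it up in an arc. Once well over, it falls over by itself.
- plane_end_a (a point): point on the underside of the sole at the end away from the knob (own y = +80 mm)
- plane_end_b (a point): point on the underside of the sole at the knob end (own y = -80 mm)
- tape_measure: bystander: green pocket tape measure, 32x70x54 mm, standing near the ledge's right end; origin at the centre of its underside
- jar: bystander: white plastic jar with lid, 57 mm across, 54 mm high, behind the ledge; origin at the centre of its underside
- tin_lid: bystander: grey round metal lid, 69 mm across, 10 mm high, lying beyond the ledge's right end; origin at the centre of its underside
- sanding_stick: bystander: black sanding stick, 18x130x10 mm, lying behind the ledge; origin at the centre of its underside
- solvent_tin: bystander: oblong solvent tin with a white cap, 48x88x149 mm, standing behind the ledge's left end; origin at the centre of its underside
Mind the look-alikes: they are no part of the job. Leave any pink look-alike of the plane alone.

How it is judged:
By the outcome, as a careful person would: the job done as asked, in the order asked, and still so for the second after the job is handed in, with the robot touching nothing.
It also fails if it takes over 64 s, if anything falls off the work surface, if the arm or the gripper's body presses on something with over 40 N, if the wrist force passes 120 N, or if a joint passes its speed limit or range.

## Robot

A 7-joint arm with a two-finger parallel gripper is mounted at the origin on a cart in front of the work surface, level with it; the furniture and walls round the work are solid. World frame = base frame: x ahead of the robot, y to its left, z up, the work surface at z = 0. Lengths are in m, angles in rad, forces in N, time in s.
With the tool pointing down it reaches from about 0.4 to 0.9 m from the base axis. Payload 5.6 kg.
Tool frame: the origin (TCP) lies midway between the tips of the shut fingers; the grasp point (between the pads) lies 19 mm behind it; z points along the fingers, y is the line along which they close (so a half turn about z gives the same grasp; the last joint's range is limited). The gripper opens to 92 mm and grips with 3 to 60 N. Pads are 20 mm wide; open, the fingers measure 128 mm over their backs; the gripper's body (75 mm by 189 mm) begins 69 mm behind the grasp point.
Start: joints at [-1.323, 0.468, -0.012, 1.603, 0.006, 1.071, -0.056], TCP at [0.186, 0.623, 0.215] pointing down, gripper open.
Joint ranges: [-2.53, 2.53], [-0.31, 2.02], [-1.57, 1.55], [0.28, 2.44], [-1.29, 4.43], [0.15, 1.84], [-2.92, 2.92]. Speed limits (rad/s): [2.57, 2.57, 3.14, 3.14, 3.14, 3.14, 3.14].

## Interface

Orientations are given as a 3x3 rotation matrix whose columns are the frame's x, y, z axes.
In Python, from station import env, effector, solver, viewer, workorder, search_frame, tip_of gives the robot as it stands. Calls block until the motion is done:
- env.reach(position, orientation): joint-space move of the TCP to a pose.
- env.movel(position, frame=None, rate=0.15): straight line of the TCP; frame=None keeps the orientation; rate is the mean speed in m/s.
- env.goto_joints(angles): joint-space move.
- effector.release() and effector.grasp(squeeze=None): open the fingers fully, or close them until they stop; squeeze is the grip in N (None keeps the last).
- env.pause(seconds).
- solver.inverse_kinematics(position, orientation): joint angles nearest the present ones, or None.
- env.sense(): the state.
- viewer.read_camera(name): name is "side" or "top" or "wrist"; returns (picture, depth): 384x512x3 uint8, red, green, blue; 384x512 float32, m along the optical axis (not along the pixel's ray), 0 where there is no reading.
- viewer.camera_info(name): a dict with "intrinsics" (3x3 intrinsics, pixels), "eye" and "rotation" of the camera in the world; the wrist camera has in their place "T_tool_cam" (4x4, takes a point from camera to tool coordinates, whose origin is the TCP and whose axes are the flange's). Camera axes: x right, y up, looking along -z (the intrinsics and any distortion apply to the point x, -y, -z); pixel columns grow to the right and rows downward; lengths in m; the calibration is good to about 2 mm. A picture is of the moment at which its call begins: read the wrist's pose just before it. camera_info takes no time and is no camera call.
A pose or a line that the arm cannot do raises env.PlanningError and nothing moves.
- workorder.finish_job(): hands the job in; it is judged then, once.
Trained networks look in the newest picture that a camera, given by its name, has taken for a name from the list of things; names that differ only in an ending like _2 or _b are one class to them, and where a whole thing is asked for, a point or a joint stands for the part that bears it (a point fixed in the world has none). Each returns a list of dicts, best first, with "score" (0 to 1); they miss things now and then, are a little off and sometimes report something else, mostly with a low value. They report only what shows in the picture. A call takes as long as a camera call. They do not tell look-alikes from the thing itself.
- search_frame(camera, name): "at" ([x, y, z] in m, in world coordinates, good to about 4 mm: the middle of the surface that is visible of it).
- tip_of(camera, name): "at" ([x, y, z] in m, in world coordinates, good to about 4 mm: a listed point, or the origin of a listed thing).
The state is a dict: "t": time; "joint_positions": joint angles; "joint_velocities": joint speeds; "tau": joint torques, N m; "ee_pos": TCP position; "tcp_rot": TCP orientation; "wrist_force": force on the tool from outside, world axes, zero at the start; "moment": the same for the moment, N m; "gripper_width": finger opening in m; "grasp_force": force on a finger pad.
Only numpy, scipy, OpenCV 4.12 (cv2) and the standard library are available. Lean on these libraries where they do the work, as an engineer would, in place of code of your own. Each camera call takes 0.05 s, during which the arm holds its last target. There are 200 camera calls.

## Working session

There is one attempt and no reset: what is moved stays moved. The work goes in short steps, each a Python script; the robot and the scene stay as the last script left them, time stands still between calls to the robot, and variables do not carry over. Pictures are saved under pics/ and viewed, at most 10 in all, crops included, and the job is handed in when it is done.

```bash
mkdir -p pics; ls; cat > h.py <<'E'
import numpy as np, cv2
from station import env, effector, solver, viewer, workorder, search_frame, tip_of
def snap(c,fn=None):
    s=env.sense(); p,d=viewer.read_camera(c)
    if fn: cv2.imwrite('pics/'+fn,p[:,:,::-1])
    return p,d,s
def cloud(c,d,s=None):
    i=viewer.camera_info(c);K=np.array(i['intrinsics']);v,u=np.mgrid[:d.shape[0],:d.shape[1]]
    P=np.stack([(u-K[0,2])/K[0,0]*d,-(v-K[1,2])/K[1,1]*d,-d],-1)
    if 'eye' in i: return P@np.array(i['rotation']).T+np.array(i['eye'])
    T=np.array(i['T_tool_cam']);P=P@T[:3,:3].T+T[:3,3]
    return P@np.array(s['tcp_rot']).T+np.array(s['ee_pos'])
E
python3 - <<'E'
from h import *
np.set_printoptions(precision=3,suppress=True)
a=[]
for c in ('top','side'):
    p,d,s=snap(c); a.append(p)
    print(c,{k:v for k,v in viewer.camera_info(c).items()})
    for n in ('plane','ledge','tape_measure','jar','tin_lid','sanding_stick','solvent_tin'):
        print(n,[(np.round(r['at'],3),round(r['score'],2)) for r in tip_of(c,n)][:3])
    for n in ('plane_sole','plane_top','plane_end_a','plane_end_b'):
        print(n,[(np.round(r['at'],3),round(r['score'],2)) for r in tip_of(c,n)][:3])
    cv2.imwrite(f'pics/{c}0.png',p[:,:,::-1]); np.savez(f'{c}0.npz',p=p,d=d)
print(env.sense()['t'])
E
```

```text
pics
top {'intrinsics': array([[371.582,   0.   , 255.484],
       [  0.   , 371.582, 192.696],
       [  0.   ,   0.   ,   1.   ]]), 'eye': array([ 0.52 , -0.01 ,  1.004]), 'rotation': array([[ 0.017,  0.996, -0.09 ],
       [-1.   ,  0.017,  0.004],
       [ 0.006,  0.09 ,  0.996]])}
plane [(array([ 0.528,  0.035, -0.003]), 0.88), (array([0.445, 0.228, 0.002]), 0.75), (array([0.75 , 0.302, 0.003]), 0.61)]
ledge [(array([ 0.662,  0.033, -0.   ]), 0.94)]
tape_measure [(array([ 0.562, -0.19 ,  0.   ]), 0.52)]
jar [(array([0.736, 0.046, 0.001]), 0.56), (array([ 0.662,  0.035, -0.001]), 0.34)]
tin_lid [(array([ 0.66 , -0.187, -0.004]), 0.63)]
sanding_stick [(array([ 0.705, -0.08 ,  0.001]), 0.59)]
solvent_tin [(array([0.751, 0.133, 0.   ]), 0.92)]
plane_sole [(array([0.745, 0.299, 0.002]), 0.88), (array([0.528, 0.037, 0.001]), 0.81), (array([ 0.442,  0.226, -0.001]), 0.58)]
plane_top [(array([0.532, 0.035, 0.057]), 0.66), (array([0.44 , 0.226, 0.056]), 0.61), (array([0.743, 0.3  , 0.058]), 0.59)]
plane_end_a [(array([ 0.524,  0.116, -0.001]), 0.96), (array([0.516, 0.195, 0.   ]), 0.86),
[... 775 characters left out ...]
 0.664, -0.197,  0.   ]), 0.47)]
sanding_stick [(array([ 0.562, -0.189, -0.008]), 0.52), (array([ 0.706, -0.083, -0.   ]), 0.42)]
solvent_tin [(array([ 0.752,  0.137, -0.   ]), 0.56)]
plane_sole [(array([0.746, 0.298, 0.001]), 0.87), (array([0.443, 0.228, 0.002]), 0.8), (array([0.524, 0.032, 0.001]), 0.73)]
plane_top [(array([0.524, 0.038, 0.053]), 0.89), (array([0.747, 0.3  , 0.062]), 0.8), (array([0.445, 0.226, 0.059]), 0.64)]
plane_end_a [(array([ 0.537, -0.041, -0.   ]), 0.91), (array([0.515, 0.194, 0.004]), 0.9), (array([ 0.519,  0.115, -0.002]), 0.85)]
plane_end_b [(array([ 0.537, -0.041, -0.   ]), 0.91), (array([0.515, 0.194, 0.004]), 0.9), (array([ 0.519,  0.115, -0.002]), 0.85)]
1.2
```

View pics/top0.png

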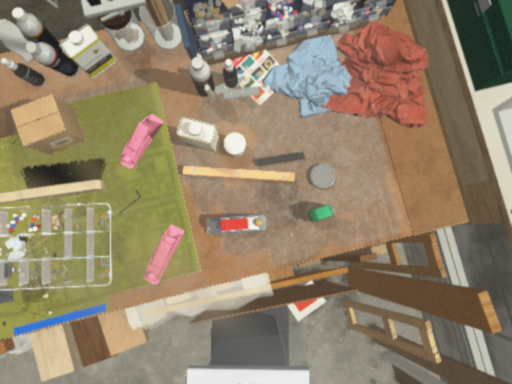

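```bash
python3 - <<'E'
from h import *
np.set_printoptions(precision=3,suppress=True)
for c in ('top','side'):
    z=np.load(f'{c}0.npz');W=cloud(c,z['d']);p=z['p'];ok=z['d']>0
    def fit(m,n):
        Q=W[m]; (cx,cy),(w,h),a=cv2.minAreaRect((Q[:,:2]*1000).astype(np.float32))
        med=np.median(Q,0)
        pc=np.linalg.svd(Q[:,:2]-Q[:,:2].mean(0),full_matrices=False)[2][0]; print(c,n,m.sum(),(cx,cy),(w,h),a,'med',med,'ang from y',np.degrees(np.arctan2(-pc[0]*np.sign(pc[1]),abs(pc[1]))), 'ymin/max',np.percentile(Q[:,1],[1,99]),'x',np.percentile(Q[:,0],[1,99]))
    x,y,zz=W[...,0],W[...,1],W[...,2]
    fit(ok&(zz>.02)&(zz<.08)&(x>.47)&(x<.59)&(y>-.08)&(y<.14),'plane')
    fit(ok&(zz>.012)&(zz<.026)&(x>.62)&(x<.69)&(y>-.16)&(y<.22),'ledge')
    print('table z',np.median(zz[ok&(abs(zz)<.012)&(x>.4)&(x<.6)&(abs(y)<.2)]))
    hsv=cv2.cvtColor(p,cv2.COLOR_RGB2HSV)
    m=ok&((hsv[...,0]<8)|(hsv[...,0]>172))&(hsv[...,1]>150)&(x>.47)&(x<.59)&(y>-.08)&(y<.14)
    fit(m,'red')
p=np.load('side0.npz')['p'];K=viewer.camera_info('side')
R=np.array(K['rotation']);q=R.T@(np.array([.526,.035,.03])-K['eye']);k=K['intrinsics']
u=int(k[0,2]+k[0,0]*q[0]/-q[2]);v=int(k[1,2]+k[1,1]*q[1]/q[2]);print(u,v)
cv2.imwrite('pics/crop0.png',cv2.resize(p[max(0,v-75):v+75,max(0,u-100):u+100,::-1],None,fx=4,fy=4,interpolation=3))
E
```

```text
top plane 603 (526.8890991210938, 31.00342559814453) (41.01551055908203, 128.01882934570312) 5.402764797210693 med [0.527 0.037 0.037] ang from y 5.076215637252627 ymin/max [-0.03   0.088] x [0.504 0.549]
top ledge 1004 (662.0831298828125, 32.380653381347656) (299.8874816894531, 24.31977081298828) 87.60059356689453 med [0.662 0.031 0.017] ang from y -2.512509320105176 ymin/max [-0.114  0.178] x [0.645 0.678]
table z -0.0003124582782789709
top red 255 (525.8262329101562, 41.377220153808594) (25.0479793548584, 66.60992431640625) 5.659231662750244 med [0.525 0.042 0.045] ang from y 5.490990249466595 ymin/max [0.009 0.072] x [0.512 0.539]
side plane 355 (528.47119140625, 34.89388656616211) (39.73750305175781, 131.2270050048828) 5.868124008178711 med [0.527 0.059 0.034] ang from y 5.253941237032148 ymin/max [-0.027  0.096] x [0.503 0.549]
side ledge 601 (669.970703125, 11.159347534179688) (343.339599609375, 42.0004768371582) 87.71234130859375 med [0.663 0.051 0.019] ang from y -2.577796745818704 ymin/max [-0.114  0.182] x [0.646 0.68 ]
table z 0.0014794173592470594
side red 100 (526.0375366210938, 43.7469482421875) (21.97336196899414, 65.49462890625) 5.696304798126221 med [0.526 0.05  0.05 ] ang from y 6.1402173313485005 ymin/max [0.011 0.076] x [0.513 0.539]
280 214
```

View pics/crop0.png

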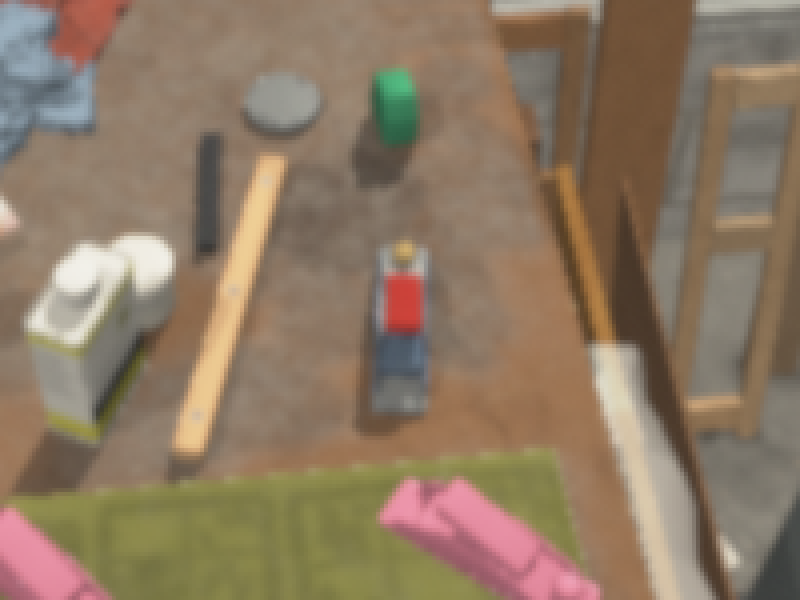

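Candidates in the top picture: the blue-grey plane with the red lever at (237,224), a pink copy at (142,140) and another at (164,254). I take the blue-grey one. The crop confirms it, with the brass knob toward -y (top pixel ~(258,222)).

The ledge is on the plane's +x side, so I tip it toward -x by pushing high on the lever, following the arc.

```bash
cat >> h.py <<'E'
np.set_printoptions(precision=3,suppress=True)
def down(yaw,flip=False):   # tool y along world y turned by yaw
    y=np.array([-np.sin(yaw),np.cos(yaw),0])*(-1 if flip else 1); z=np.array([0,0,-1.]); return np.column_stack([np.cross(y,z),y,z])
C=np.array([.527,.036]); YAW=np.radians(5.5)
def own(x,y,z,C=C,yaw=YAW):
    c,s=np.cos(yaw),np.sin(yaw); return np.array([C[0]+c*x-s*y,C[1]+s*x+c*y,z])
E
python3 - <<'E'
from h import *
s=env.sense();print(s['tcp_rot'])
q0=np.array(s['joint_positions'])
best=None
for f in (False,True):
    q=solver.inverse_kinematics(own(.055,.02,.2),down(YAW,f));print(f,q)
    if q is not None:
        m=abs(np.array(q)-q0).max()
        if best is None or m<best[0]: best=(m,f)
f=best[1];print('flip',f)
effector.grasp(10)
env.reach(own(.055,.02,.2),down(YAW,f))
env.movel(own(.055,.02,.051),rate=.15)
env.movel(own(.028,.02,.051),rate=.06)
print(env.sense()['wrist_force'],env.sense()['ee_pos'],env.sense()['t'])
snap('side','s1.png')
r=np.hypot(.036,.051);a0=np.arctan2(.051,.036)
for th in (6,12,20,28,36,44,52,60):
    a=a0+np.radians(th)
    env.movel(own(-.021+r*np.cos(a)+.008,.02,r*np.sin(a)+.001),rate=.05)
    s=env.sense();print(th,s['ee_pos'],s['wrist_force'],s['t'])
env.pause(.3)
p,d,s=snap('side','s2.png')
E
python3 -c "
import cv2,numpy as np
cv2.imwrite('pics/c2.png',np.hstack([cv2.resize(cv2.imread(f'pics/s{i}.png')[130:290,190:350],None,fx=2.5,fy=2.5) for i in (1,2)]))"
```

```text
[[-0.958  0.287  0.   ]
 [ 0.287  0.958 -0.   ]
 [-0.     0.    -1.   ]]
False [-0.437  0.376  0.348  1.805 -0.151  0.986  1.639]
True [-0.756  0.445  0.779  1.825 -0.363  1.02  -1.307]
flip True
[ 0.517  0.779 -0.535] [0.553 0.059 0.051] 6.7167
6 [0.542 0.058 0.056] [ 0.896  0.055 -0.652] 7.1417
12 [0.536 0.057 0.059] [ 1.111 -0.088 -0.413] 7.425
20 [0.528 0.056 0.061] [-0.137  0.454 -1.087] 7.75
28 [0.52  0.055 0.063] [ 0.386 -0.258  0.498] 8.075
36 [0.511 0.055 0.063] [ 0.826  0.608 -0.343] 8.4
44 [0.502 0.054 0.063] [ 0.408  0.041 -0.29 ] 8.725
52 [0.494 0.053 0.061] [ 0.149 -0.265 -0.044] 9.05
60 [0.486 0.052 0.058] [ 0.512  0.165 -0.285] 9.375
```

View pics/c2.png

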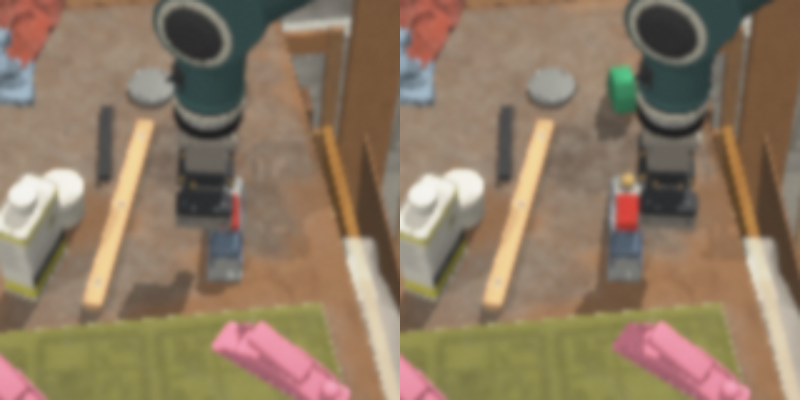

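The fingers passed over the lever: forces stayed at noise level and the plane is still upright. I'll redo it lower, nearer the lever's high end, and detect contact before starting the arc.

```bash
cat > tip.py <<'E'
from h import *
R=down(YAW,True); Z0=.047; Y=.032
e=env.sense()['ee_pos']
env.movel([e[0],e[1],.09],rate=.2)
env.movel(own(.05,Y,.09),R,rate=.2)
env.movel(own(.045,Y,Z0),rate=.15)
env.movel(own(.031,Y,Z0),rate=.08)
env.pause(.1);b=np.array(env.sense()['wrist_force'])
x=.031;hit=0
while x>.012:
    x-=.0015;env.movel(own(x,Y,Z0),rate=.03)
    f=np.array(env.sense()['wrist_force'])-b;print(round(x,4),f)
    if f[0]>1.5: break
r=np.hypot(.036,Z0);a0=np.arctan2(Z0,.036);off=x+.021-.036-.002
for th in (4,8,12,16,20,25,30,36,42,48,54,60):
    a=a0+np.radians(th)
    env.movel(own(-.021+r*np.cos(a)+off,Y,r*np.sin(a)),rate=.04)
    s=env.sense();print(th,s['ee_pos'],np.array(s['wrist_force'])-b,s['t'])
env.pause(.3)
p,d,s=snap('side','s3.png')
p2,_,_=snap('top','t3.png')
cv2.imwrite('pics/c3.png',np.hstack([cv2.resize(a,(400,400)) for a in (p[130:290,190:350,::-1],p2[130:290,160:320,::-1])]))
E
python3 tip.py
```

```text
0.0295 [ 0.036 -1.04   0.041]
0.028 [ 0.143 -1.786 -0.352]
0.0265 [-0.655 -2.023 -0.475]
0.025 [-0.065 -1.106  0.079]
0.0235 [ 1.9   -0.389 -2.098]
4 [0.543 0.07  0.05 ] [ 3.884 -0.262  2.918] 13.05
8 [0.539 0.069 0.052] [ 4.165 -0.55   2.633] 13.3
12 [0.535 0.069 0.053] [ 3.483 -0.608  2.276] 13.55
16 [0.53  0.068 0.055] [ 2.836 -1.276  0.783] 13.8
20 [0.526 0.068 0.056] [ 1.926 -0.45  -1.031] 14.05
25 [0.522 0.068 0.058] [ 1.204 -0.623 -0.944] 14.325
30 [0.517 0.067 0.059] [ 1.824 -1.772 -0.652] 14.6
36 [0.511 0.067 0.059] [ 1.315 -0.681 -0.516] 14.9083
42 [0.504 0.066 0.059] [ 0.371 -0.71  -0.266] 15.2167
48 [0.498 0.065 0.058] [ 0.118 -1.556  0.28 ] 15.525
54 [0.492 0.065 0.057] [ 0.601 -1.172 -1.704] 15.8333
60 [0.487 0.064 0.055] [-0.827 -1.858 -0.334] 16.1417
```

View pics/c3.png

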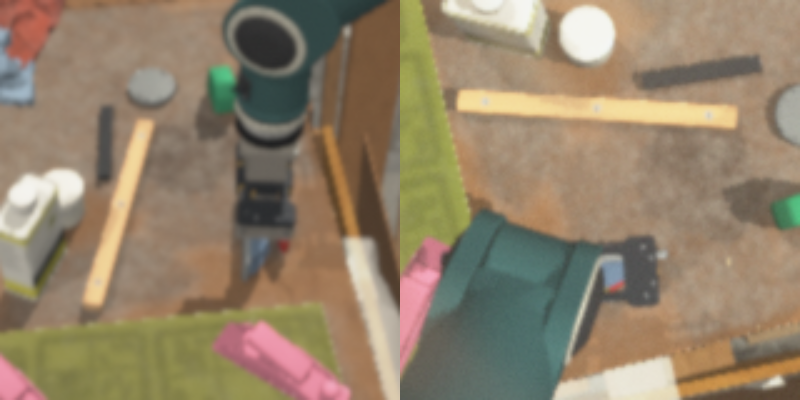

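It looks tipped: red lever on the robot side. I'll raise the arm and check with the wrist camera.

```bash
cat > look.py <<'E'
import sys
from h import *
n=sys.argv[1]
p,d,s=snap('wrist',f'w{n}.png');W=cloud('wrist',d,s);np.savez(f'w{n}.npz',p=p,W=W,d=d)
x,y,z=W[...,0],W[...,1],W[...,2]
ok=(d>0)&(x>.42)&(x<.72)&(y>-.14)&(y<.2)
m=ok&(z>.030)&(z<.055)&(x<.665)
print('table',np.median(z[ok&(abs(z)<.01)]),'t',s['t'])
Q=W[m];print('high',m.sum(),cv2.minAreaRect((Q[:,:2]*1000).astype(np.float32)),Q.min(0),Q.max(0))
# upper cheek sole-edge line: max x per y bin
B=[(yy,np.percentile(Q[abs(Q[:,1]-yy)<.004][:,0],97),np.percentile(Q[abs(Q[:,1]-yy)<.004][:,0],3)) for yy in np.arange(-.05,.14,.01) if (abs(Q[:,1]-yy)<.004).sum()>5]
B=np.array(B);print(B);k=np.polyfit(B[1:-1,0],B[1:-1,1],1);print('sole edge x = %.4f*y+%.4f, deg %.2f'%(k[0],k[1],np.degrees(np.arctan(k[0]))))
m=ok&(z>.012)&(z<.024)&(x>.635)
L=W[m]
print('ledge',m.sum(),cv2.minAreaRect((L[:,:2]*1000).astype(np.float32)))
E
python3 - <<'E'
from h import *
e=env.sense()['ee_pos']
env.movel([e[0]+.01,e[1]-.02,.12],rate=.2)
env.movel([.53,.04,.33],down(0,True),rate=.25)
for c in ('wrist','side','top'): 
    viewer.read_camera(c)
    for n in ('plane_sole','plane_top','plane_end_a'): print(c,n,[(np.round(r['at'],3),round(r['score'],2)) for r in tip_of(c,n)][:4])
E
python3 look.py 4
```

```text
wrist plane_sole [(array([0.504, 0.034, 0.021]), 0.71), (array([0.749, 0.299, 0.006]), 0.67), (array([0.445, 0.227, 0.001]), 0.6)]
wrist plane_top [(array([0.445, 0.031, 0.018]), 0.84), (array([0.441, 0.23 , 0.06 ]), 0.79), (array([0.747, 0.298, 0.058]), 0.78)]
wrist plane_end_a [(array([0.679, 0.339, 0.003]), 0.86), (array([ 0.515, -0.044,  0.022]), 0.8), (array([0.502, 0.114, 0.022]), 0.68), (array([0.514, 0.194, 0.002]), 0.68)]
side plane_sole [(array([0.504, 0.031, 0.023]), 0.89), (array([0.444, 0.23 , 0.003]), 0.88), (array([0.75 , 0.3  , 0.001]), 0.69)]
side plane_top [(array([0.444, 0.227, 0.059]), 0.74), (array([0.747, 0.3  , 0.063]), 0.74), (array([0.447, 0.031, 0.018]), 0.63)]
side plane_end_a [(array([0.678, 0.347, 0.004]), 0.85), (array([ 0.514, -0.045,  0.02 ]), 0.84), (array([0.367, 0.267, 0.   ]), 0.8), (array([0.517, 0.193, 0.001]), 0.69)]
top plane_sole [(array([ 0.746,  0.299, -0.   ]), 0.57), (array([ 0.734,  0.047, -0.001]), 0.37)]
top plane_top [(array([0.746, 0.3  , 0.058]), 0.65)]
top plane_end_a [(array([0.678, 0.344, 0.002]), 0.62), (array([0.815, 0.259, 0.003]), 0.59), (array([ 0.51 , -0.048,  0.017]), 0.49)]
table -0.000280162512396237 t 18.6333
high 1598 ((472.3385925292969, 77.62852478027344), (57.10982894897461, 245.77783203125), 5.231557369232178) [ 0.445 -0.042  0.03 ] [0.511 0.2   0.054]
[[-0.04   0.511  0.505]
 [-0.03   0.511  0.489]
 [-0.02   0.51   0.489]
 [-0.01   0.509  0.487]
 [ 0.     0.508  0.482]
 [ 0.01   0.507  0.474]
 [ 0.02   0.506  0.468]
 [ 0.03   0.505  0.464]
 [ 0.04   0.504  0.459]
 [ 0.05   0.503  0.455]
 [ 0.06   0.502  0.449]
 [ 0.07   0.501  0.449]
 [ 0.08   0.5    0.473]
 [ 0.09   0.5    0.477]
 [ 0.1    0.499  0.48 ]
 [ 0.11   0.498  0.491]]
sole edge x = -0.0922*y+0.5077, deg -5.27
ledge 2994 ((684.677001953125, 33.98326110839844), (299.9646301269531, 70.62516021728516), 87.4380111694336)
```

View pics/w4.png

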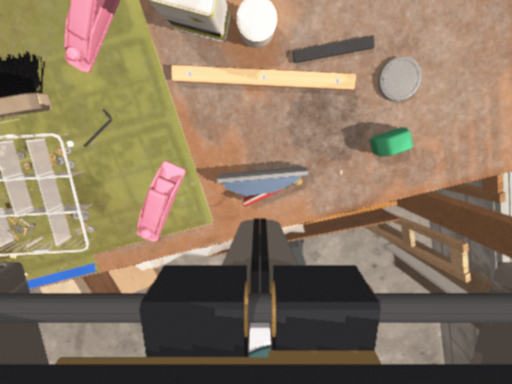

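The plane lies on its side with its sole toward the ledge; in the wrist picture it is at (262,180) and the ledge at (264,77). It needs about -8° of yaw and 145 mm of travel. I'll push with the two open fingers straddling the lever, one on the far cheek and one on the knob, for a stable two-point push.

```bash
cat > push.py <<'E'
from h import *
S0=np.array([.5045,.035]);S1=np.array([.650,.034]);y0=np.radians(5.3);y1=np.radians(-2.5)
def tcp(S,yaw,off,z): return own(-off,.002,z,C=S,yaw=yaw)
effector.release()
env.movel(tcp(S0,y0,.062,.12),down(y0,True),rate=.25)
env.movel(tcp(S0,y0,.062,.02),rate=.15)
env.movel(tcp(S0,y0,.060,.004),rate=.05)
env.pause(.1);b=np.array(env.sense()['wrist_force']);print('base',b)
def go(S,yaw,off,rate):
    env.movel(tcp(S,yaw,off,.004),down(yaw,True),rate=rate)
    s=env.sense();f=np.array(s['wrist_force'])-b;print(np.array(s['ee_pos']),f,s['t']);return f
go(S0,y0,.042,.06)
go(S0,y0,.036,.03)
go(S0+[.015,0],y0,.038,.04)
for t in np.linspace(0,1,6)[1:]:
    go(S0+[.015,0]+t*(S1-[.020,0]-S0-[.015,0]),y0+t*(y1-y0),.038,.04)
x=-.020
while x<.004:
    x+=.002
    f=go(S1+[x,0],y1,.038,.025)
    if f[0]<-9: break
print('end',x)
snap('side','s5.png')
E
python3 push.py
```

```text
base [0.683 0.332 0.095]
[0.463 0.033 0.004] [-1.067 -0.216 -0.032] 22.9583
[0.468 0.034 0.004] [-3.545  0.238 -0.109] 23.3083
[0.479 0.034 0.003] [-8.77  -0.054  4.064] 23.7833
[0.501 0.035 0.003] [-7.193  0.332  2.236] 24.4833
[0.523 0.036 0.003] [-6.402 -0.213  2.417] 25.1833
[0.546 0.036 0.003] [-6.261 -0.948  1.379] 25.8833
[0.568 0.037 0.003] [-6.478 -0.787  2.555] 26.5917
[0.59  0.038 0.003] [-6.25  -0.806  1.883] 27.3
[0.591 0.038 0.003] [-8.813 -0.503  4.333] 27.55
[0.593 0.038 0.003] [-9.529 -0.049  4.968] 27.8
end -0.016
```

Sliding friction alone is 6–9 N, so the stop threshold was too low. Continuing.

```bash
python3 - <<'E'
from h import *
S1=np.array([.650,.034]);y1=np.radians(-2.5)
b=np.array([.683,.332,.095]);x=-.016
while x<.008:
    x+=.002
    env.movel(own(-.038,.002,.004,C=S1+[x,0],yaw=y1),down(y1,True),rate=.025)
    s=env.sense();f=np.array(s['wrist_force'])-b;print(round(x,3),np.array(s['ee_pos']),f,s['t'])
    if f[0]<-18: break
snap('side','s6.png')
env.movel(own(-.075,.002,.006,C=S1,yaw=y1),rate=.1)
env.movel([.54,.04,.33],down(0,True),rate=.25)
E
python3 look.py 6
python3 - <<'E'
from h import *
z=np.load('w6.npz');cv2.imwrite('pics/c6.png',cv2.resize(z['p'][20:220,130:400,::-1],None,fx=2.8,fy=2.8))
W=z['W'];x,y,zz=W[...,0],W[...,1],W[...,2]
for n,lo,hi,xr in (('ledge near edge',.014,.022,(.63,.69)),('sole top edge',.035,.05,(.55,.68))):
    m=(zz>lo)&(zz<hi)&(x>xr[0])&(x<xr[1])&(y>-.1)&(y<.17);Q=W[m]
    print(n,[(round(v,2),np.round(np.percentile(Q[abs(Q[:,1]-v)<.004][:,0],[2,98]),4)) for v in np.arange(-.1,.171,.015) if (abs(Q[:,1]-v)<.004).sum()>3])
E
```

```text
-0.014 [0.595 0.038 0.003] [-8.359  0.501  4.331] 28.1
-0.012 [0.597 0.038 0.003] [-9.115  0.905  4.04 ] 28.35
-0.01 [0.599 0.038 0.003] [-8.314 -0.746  5.256] 28.6
-0.008 [0.601 0.038 0.003] [-8.989 -0.095  4.349] 28.85
-0.006 [0.603 0.038 0.003] [-9.465 -0.581  4.068] 29.1
-0.004 [0.605 0.038 0.003] [-8.519 -0.505  4.6  ] 29.35
-0.002 [0.607 0.038 0.003] [-9.128 -0.169  5.001] 29.6
0.0 [0.609 0.038 0.003] [-9.09  -0.95   4.022] 29.85
0.002 [0.611 0.038 0.003] [-9.037 -0.531  4.46 ] 30.1
0.004 [0.613 0.038 0.003] [-10.561  -0.261   5.285] 30.35
0.006 [0.613 0.038 0.003] [-13.924   0.057  10.487] 30.6
0.008 [0.613 0.038 0.003] [-19.457  -0.049  14.877] 30.85
table -0.0002487192781236991 t 32.95
high 1926 ((590.586669921875, 108.10195922851562), (107.04161071777344, 305.07769775390625), 36.310638427734375) [ 0.457 -0.043  0.03 ] [0.652 0.2   0.053]
[[-0.04   0.645  0.639]
 [-0.03   0.646  0.626]
 [-0.02   0.646  0.623]
 [-0.01   0.646  0.626]
 [ 0.     0.646  0.623]
 [ 0.01   0.647  0.616]
 [ 0.02   0.647  0.612]
 [ 0.03   0.647  0.608]
 [ 0.04   0.648  0.606]
 [ 0.05   0.648  0.602]

[... 920 characters left out ...]
np.float64(0.11), array([0.655, 0.676])), (np.float64(0.12), array([0.655, 0.676])), (np.float64(0.14), array([0.655, 0.677])), (np.float64(0.16), array([0.655, 0.677])), (np.float64(0.17), array([0.656, 0.679]))]
sole top edge [(np.float64(-0.04), array([0.64 , 0.645])), (np.float64(-0.03), array([0.632, 0.646])), (np.float64(-0.01), array([0.626, 0.646])), (np.float64(0.0), array([0.62 , 0.647])), (np.float64(0.02), array([0.614, 0.647])), (np.float64(0.04), array([0.61 , 0.648])), (np.float64(0.05), array([0.608, 0.648])), (np.float64(0.06), array([0.6  , 0.648])), (np.float64(0.08), array([0.62, 0.65])), (np.float64(0.1), array([0.629, 0.65 ])), (np.float64(0.11), array([0.645, 0.652]))]
```

View pics/c6.png

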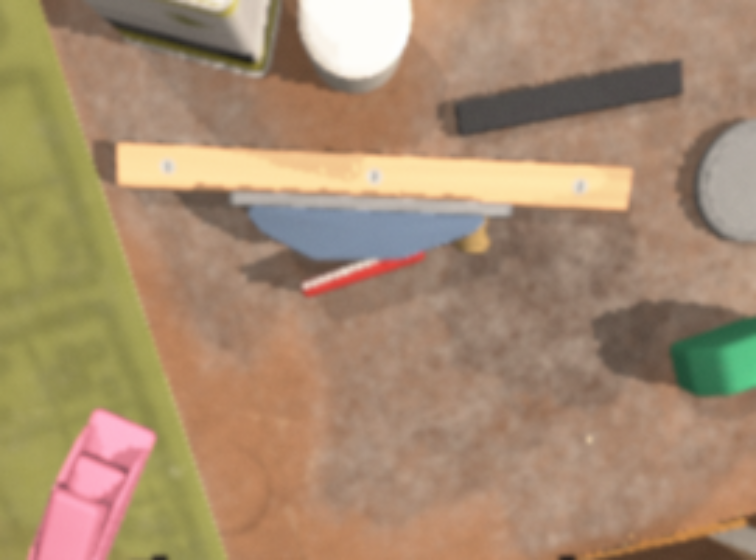

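Wrist view: the sole (crop (370,205)) sits along the ledge's near face, well inside both ends. I'll check that the cheek is level and how big the gap is, using the saved cloud.

```bash
python3 - <<'E'
from h import *
z=np.load('w6.npz');W=z['W'];x,y,zz=W[...,0],W[...,1],W[...,2]
m=(zz>.036)&(zz<.050)&(x>.615)&(x<.653)&(y>-.05)&(y<.12)
Q=W[m];A=np.c_[Q[:,0]-.64,Q[:,1]-.035,np.ones(len(Q))]
k=np.linalg.lstsq(A,Q[:,2],rcond=None)[0];r=Q[:,2]-A@k;print('cheek slopes,height',k,r.std(),len(Q))
for v in (-.03,0,.035,.07,.1):
    s=(abs(y-v)<.003)&(x>.636)&(x<.665);o=np.argsort(x[s]);print(v,[(round(float(a)*1000,1),round(float(c)*1000,1)) for a,c in list(zip(x[s][o],zz[s][o]))[::3]])
for c in ('side','wrist','top'):
    viewer.read_camera(c)
    print(c,[[(np.round(r['at'],3),round(r['score'],2)) for r in tip_of(c,n)][:4] for n in ('plane_sole','plane_end_a')])
E
```

```text
cheek slopes,height [ 0.022 -0.     0.041] 0.0009063323621391369 1647
-0.03 [(637.4, 24.5), (639.7, 41.8), (639.8, 39.2), (641.2, 41.2), (642.7, 41.2), (644.0, 43.4), (645.6, 41.6), (648.6, 18.5), (648.7, 16.9), (650.2, 17.6), (651.8, 16.7), (653.3, 17.0), (654.8, 17.7), (656.3, 17.9), (657.8, 18.1), (659.4, 17.7), (660.8, 18.4), (662.3, 18.7), (662.5, 16.7), (664.1, 16.1)]
0 [(636.7, 41.3), (636.8, 40.0), (638.2, 41.3), (639.7, 42.0), (641.1, 42.4), (641.3, 39.5), (642.7, 40.3), (644.1, 41.8), (645.6, 41.1), (645.7, 40.3), (647.2, 40.1), (650.2, 17.0), (651.7, 17.9), (653.1, 18.9), (653.3, 17.2), (654.9, 16.0), (656.3, 18.4), (657.8, 18.4), (658.0, 16.4), (659.4, 17.8), (661.0, 16.8), (662.3, 18.6), (662.5, 17.0), (663.9, 17.6)]
0.035 [(636.7, 42.0), (636.7, 40.3), (638.2, 40.6), (639.6, 42.0), (641.2, 41.6), (641.2, 40.1), (642.7, 40.7), (644.1, 42.6), (645.5, 42.4), (645.7, 39.0), (647.1, 41.2), (648.7, 38.7), (651.6, 18.9), (651.8, 16.2), (653.3, 16.6), (654.7, 17.9), (656.3, 17.6), (656.4, 16.7), (657.8, 17.7), (659.2, 18.9), (660.8, 18.1), (661.0, 16.0), (662.4, 17.9), (663.9, 
[... 769 characters left out ...]
0.78), (array([ 0.445,  0.232, -0.   ]), 0.62)], [(array([ 0.649, -0.046,  0.021]), 0.96), (array([0.677, 0.346, 0.001]), 0.76), (array([ 0.813,  0.26 , -0.003]), 0.75), (array([0.518, 0.193, 0.003]), 0.68)]]
wrist [[(array([0.745, 0.304, 0.007]), 0.89), (array([0.648, 0.032, 0.021]), 0.78), (array([ 0.444,  0.227, -0.   ]), 0.69)], [(array([ 0.643, -0.044,  0.025]), 0.93), (array([0.37 , 0.264, 0.005]), 0.88), (array([ 0.515,  0.195, -0.001]), 0.83), (array([0.678, 0.34 , 0.003]), 0.8)]]
top [[(array([0.745, 0.301, 0.003]), 0.58), (array([ 0.563, -0.19 , -0.   ]), 0.55)], [(array([0.816, 0.258, 0.002]), 0.93), (array([ 0.676,  0.341, -0.001]), 0.8), (array([ 0.643, -0.049,  0.018]), 0.56)]]
```

The cheek is level at 41–42 mm. No bench shows between sole and ledge anywhere along the plane, and the final push stalled firmly on the ledge. The plane spans y from about -0.045 to 0.115, inside the ledge's -0.117 to 0.183. Handing in.

```bash
python3 -c "
from h import *
print(workorder.finish_job(),env.sense()['t'])"
```

```text
the job is handed in; nothing more can be done
the job is handed in; nothing more can be done
```

The plane is on its side with its sole flat against the ledge's long face and inside both ends; it was only pushed, no other item was touched, and the job was handed in at about 33 s on the robot's clock.

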